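# Slide the packed tote over the lip into its bay

### The job

Put the packed blue tote away in the steel bay: tip up its leading end, keeping its rear end on the worktop, and set that end on top of the yellow lip; then slide the tote in over the lip until it lies flat inside, and press it gently but definitely home against the sprung red buffer so that it stays there touching it. Always leave one of its ends resting - never carry it through the air - and do not tip it steeply or ram the buffer to the end of its travel, and leave the other goods where they are.

Things in the scene. Friction and masses are not known exactly. Their poses are not given: they have to be found in the camera images.
- tote_center (a point): centre of the loose blue tote (170 long x 130 wide x 70 mm high, 0.55 to 0.9 kg, packed with tins to 57 mm above its underside: no room for fingers inside). Point at mid-length and mid-width, 35 mm above the underside. x axis along its length towards the leading end, which goes first into the bay. Starts flat before the lip, up to 0.25 rad and 30 mm out of line
- front_handle (a point): middle of the steel bar handle near the tote's leading end: round bar 12 mm thick, 121 mm long across the tote (along the tote's y), bar centre 118 mm above the underside, 48 mm above the rim, 60 mm ahead of the tote's middle; stands on a 12 mm post at each side wall, free below and around in between. Pinched across the bar it lets the tote pivot about the bar
- rear_handle (a point): middle of the same bar handle near the tote's rear end, 60 mm behind the tote's middle; pinched, it serves to push the tote along
- tote_nose (a point): lower edge of the tote's leading face, mid-width, at underside level (85 mm ahead of the tote's middle)
- tote_tail (a point): lower edge of the tote's rear face, mid-width, at underside level (85 mm behind the tote's middle). The rear face is a flat upright wall 130 wide x 70 mm high
- bay: fixed steel bay on the worktop. Origin on the worktop (z = 0) under the middle of its yellow lip; x axis points inwards (the way the tote slides), z up. The lip runs across the whole front: 12 mm thick (x from -6 to 6 mm), 16 mm high, upright face. Behind it the floor is 8 mm above the worktop. Short flared guides, 34 mm high, reach from the lip out to x = -43 mm, y = +-102 mm
- bay_mid (a point): middle of the bay's floor, 100 mm behind the lip's middle, 8 mm above the worktop; axes as the bay's. Side walls, tops 34 mm above the worktop, inner faces at y = +-74, outer at y = +-86 mm, run from the lip to 284 mm behind it. A dark stop carriage (38 mm high, 50 mm with its knobs) is clamped across the far part, the red buffer before it
- buffer (a joint): sprung red buffer plate on the stop carriage, 120 mm wide, upper edge 37 mm above the worktop. Value: how far it is pressed inwards, 0 free, 7 mm at its hard end; it pushes back with 3.5 N per mm. Where the carriage is clamped is not measured: the face of the free buffer lies anywhere from x = 184 to 220 mm in the bay's frame
- sauce_jar: bystander: amber jar with red cap, 64 mm across, 90 mm high, origin at the centre of its underside
- tin_can: bystander: tin with green band, 74 mm across, 75 mm high, origin at the centre of its underside
- small_carton: bystander: cardboard carton 90 x 70 x 60 mm, origin at the centre of its underside
- oil_bottle: bystander: yellow bottle 70 mm across, 200 mm high, origin at the centre of its underside
- steel_bowl: bystander: steel bowl 120 mm across, 55 mm high, origin at the centre of its underside
- food_tub: bystander: white lidded tub 140 x 110 x 78 mm, origin at the centre of its underside

How it is judged (in metres and radians):
On the way, in this order (a step that is already met when the one before it is completed fails the run):
1. the tote's leading edge is up on or over the lip while its rear edge is still on the worktop in front of it (x of tote_nose in the frame of bay above 0 m and height (world z) of tote_nose above 0.013 m and height (world z) of tote_tail below 0.008 m and x of tote_tail in the frame of bay below -0.05 m), for 0.2 s.
2. the tote, with its rear edge past the lip, presses the buffer in by at least 1.2 mm (about 4 N) (x of tote_tail in the frame of bay above 0.004 m and value of joint buffer above 0.0012 m), for 0.2 s.
At the end, for the whole second after the job is handed in: the tote lies flat (within 0.03 rad) and at rest on the bay's floor, wholly behind the lip (rear edge at least 4 mm in from the lip's middle), straight within 0.1 rad, and still touches the buffer (pressed in by more than 0.1 mm) (x of tote_tail in the frame of bay above 0.004 m and height (world z) of each of tote_tail, tote_nose below 0.012 m and angle between tote_center's own z axis and vertical below 0.03 rad and angle between the x axis of tote_center and the x axis of bay, either way round below 0.1 rad and value of joint buffer above 0.0001 m and linear speed of tote below 0.01 m/s).
It fails at once if the tote is carried: its rear edge is more than 15 mm off the worktop while its leading edge has not yet reached the lip, or both edges are more than 30 mm above the worktop ((height (world z) of tote_tail above 0.015 m and x of tote_nose in the frame of bay below -0.006 m) or height (world z) of each of tote_tail, tote_nose above 0.03 m).
It fails at once if the tote is tipped by more than 0.4 rad (angle between tote_center's own z axis and vertical above 0.4 rad).
It fails at once if the buffer is rammed: pressed in by more than 6 mm (21 N) (value of joint buffer above 0.006 m).
It fails at once if another article is moved by more than 25 mm (distance of any of sauce_jar, tin_can, small_carton, oil_bottle, steel_bowl, food_tub from where it was at the start of the episode above 0.025 m).
It also fails if it takes over 72 s, if anything falls off the work surface, if the arm or the gripper's body presses on something with over 40 N, if the wrist force passes 120 N, or if a joint passes its speed limit or range.

### The arm

A 6-joint arm with a two-finger parallel gripper is mounted at the origin on the work surface. World frame = base frame: x ahead of the robot, y to its left, z up, the work surface at z = 0. Lengths are in mm, angles in rad, forces in N, time in s.
With the tool pointing down it reaches from about 350 to 975 mm from the base axis. Payload 7.1 kg.
Tool frame: the origin (TCP) lies at the very end of the fingers, on their centre line; the grasp point (between the pads) lies ctrl.hold_point_z behind it (ctrl.hold_point_z is the distance from the TCP to the grasp point, in mm); z points along the fingers, y is the line along which they close (so a half turn about z gives the same grasp; the last joint's range is limited). The gripper opens to 88 mm and grips with 3 to 60 N. Pads are 20 mm wide; open, the fingers measure 115 mm over their backs; the gripper's body (75 mm by 178 mm) begins 61 mm behind the grasp point.
Start: joints at [1.17, 0.423, 1.63, -0, 1.089, -0.019], TCP at [232.837, 579.993, 222.675] pointing down, gripper open.
Joint ranges: [-3, 3], [-0.9, 2.11], [0.09, 2.58], [-1.31, 4.45], [0.11, 2.69], [-2.54, 2.54]. Speed limits (rad/s): [2.39, 2.39, 3.01, 3.14, 3.14, 3.14].

### API

Orientations are given as a rotation vector (axis times angle).
In Python, from workcell import ctrl gives the robot as it stands. The module is installed in compiled form; this text tells all that it offers.
- The arm moves only by the shell command python3 -m creep 'ROWS'. ROWS is JSON, a list of rows, each an object with "translation": the shift along the tool's x, y, z in mm, a list of three; "angular": the turn, a rotation vector about the tool's x, y, z in rad, a list of three; "jaw": the opening, from 0 (shut) to 1 (fully open). A call has exactly 8 rows; each row is the pose to reach, as a shift and turn from the pose commanded when the call began, along the tool's axes at that moment; what a row does not reach only later rows make up. A row lasts 1/8 s, in which the tool goes at most 62.5 mm and 10.7 degrees, less where a joint would pass 70% of its speed; a pose out of reach is approached as far as the arm can. A call with a gripper value outside its range is refused whole. The fingers move at their own pace and stop on an object; the grip force is fixed at half the most. Time passes only in rows, so rows that repeat a pose let the fingers close, or fill a call up. It gives the time, the measured TCP pose, the force, the opening and the grip force at its end, in the units of the state.
- ctrl.get_obs(): the state, without advancing time (a new reading comes with each control period).
- ctrl.get_image(name): name is "scene" or "top" or "wrist"; returns the picture (420x560x3 uint8, red, green, blue); there is no depth.
- ctrl.camera_info(name): a dict with "camera_matrix" (3x3 intrinsics, pixels), "world_from_camera" (4x4, takes a point from camera to world coordinates). Camera axes: x right, y up, looking along -z (the intrinsics and any distortion apply to the point x, -y, -z); pixel columns grow to the right and rows downward; lengths in mm; the calibration is good to about 2 mm. A picture is of the moment at which its call begins: read the wrist's pose just before it. camera_info takes no time and is no camera call; for the wrist camera it gives the pose at the moment of the call.
- ctrl.close_job(): hands the job in; it is judged then, once.
Trained networks look in the newest picture that a camera, given by its name, has taken for a name from the list of things; names that differ only in an ending like _2 or _b are one class to them, and where a whole thing is asked for, a point or a joint stands for the part that bears it (a point fixed in the world has none). Each returns a list of dicts, best first, with "score" (0 to 1); they miss things now and then, are a little off and sometimes report something else, mostly with a low value. They report only what shows in the picture. A call takes as long as a camera call.
- ctrl.look_for(camera, label): "rect" ([left, top, right, bottom] in pixels, round what is visible of it).
The state is a dict: "t": time; "qpos": joint angles; "qvel": joint speeds; "joint_torque": joint torques, N m; "ee_pos": TCP position; "orientation": TCP orientation; "ft_force": force on the tool from outside, world axes, zero at the start; "moment": the same for the moment, N m; "width": finger opening in mm; "grasp_force": force on a finger pad.
Only numpy, scipy, OpenCV 4.12 (cv2) and the standard library are available. Lean on these libraries where they do the work, as an engineer would, in place of code of your own. Each camera call takes 0.05 s, during which the arm holds its last target. There are 200 camera calls.

## Working session

There is one attempt and no reset: what is moved stays moved. The work goes in short steps, Python scripts to look and compute and a shell command to move; the robot and the scene stay as the last step left them, time stands still between calls to the robot, and variables do not carry over. Pictures are saved under pics/ and viewed, at most 10 in all, crops included, and the job is handed in when it is done.

```bash
mkdir -p pics
python3 - <<'E'
from workcell import ctrl
import cv2,numpy as np
o=ctrl.get_obs();print({k:np.round(v,3).tolist() for k,v in o.items()},ctrl.hold_point_z)
for c in ["scene","top"]:
    im=ctrl.get_image(c);cv2.imwrite(f"pics/{c}0.png",im[:,:,::-1])
    i=ctrl.camera_info(c);print(c,np.round(i["camera_matrix"],1).tolist(),np.round(i["world_from_camera"],3).tolist(),[k for k in i])
    for n in ["tote_center","front_handle","rear_handle","bay","buffer"]:
        print(n,[(np.round(d["rect"]).tolist(),round(d["score"],2)) for d in ctrl.look_for(c,n)[:3]])
E
```

```text
{'t': 0.0, 'qpos': [1.17, 0.424, 1.631, -0.0, 1.089, -0.019], 'qvel': [0.001, 0.0, -0.001, -0.001, -0.001, -0.001], 'joint_torque': [-0.003, -54.463, -27.366, 0.064, 0.023, -0.0], 'ee_pos': [232.623, 579.498, 221.91], 'orientation': [-0.596, -3.084, 0.002], 'ft_force': [0.156, -0.866, -0.433], 'moment': [0.022, -0.008, 0.0], 'grasp_force': 0.0, 'width': 87.61} 18.700000000000003
scene [[519.7, 0.0, 280.0], [0.0, 519.7, 205.6], [0.0, 0.0, 1.0]] [[0.858, -0.298, 0.419, 1200.676], [0.514, 0.478, -0.712, -921.147], [0.012, 0.826, 0.563, 952.418], [0.0, 0.0, 0.0, 1.0]] ['camera_matrix', 'world_from_camera']
tote_center [([149.0, 222.0, 238.0, 305.0], 0.61)]
front_handle [([153.0, 224.0, 235.0, 306.0], 0.82)]
rear_handle [([153.0, 222.0, 236.0, 308.0], 0.93)]
bay [([206.0, 192.0, 314.0, 274.0], 0.76)]
buffer [([260.0, 206.0, 293.0, 228.0], 0.57)]
top [[431.3, 0.0, 278.2], [0.0, 431.3, 212.8], [0.0, 0.0, 1.0]] [[-0.002, 0.995, -0.102, 419.842], [-1.0, 0.0, 0.018, 160.832], [0.018, 0.102, 0.995, 1396.636], [0.0, 0.0, 0.0, 1.0]] ['camera_matrix', 'world_from_camera']
tote_center [([356.0, 132.0, 391.0, 163.0], 0.34)]
front_handle [([335.0, 215.0, 397.0, 261.0], 0.95)]
rear_handle [([332.0, 214.0, 396.0, 261.0], 0.66)]
bay [([226.0, 193.0, 336.0, 266.0], 0.65)]
buffer [([225.0, 150.0, 262.0, 185.0], 0.48), ([308.0, 123.0, 344.0, 163.0], 0.3)]
```

Run:
```python
import cv2
a=cv2.imread("pics/top0.png");cv2.imwrite("pics/topc.png",cv2.resize(a[170:290,205:405],None,fx=4,fy=4,interpolation=cv2.INTER_CUBIC))
```

```text
(no output)
```

View pics/topc.png

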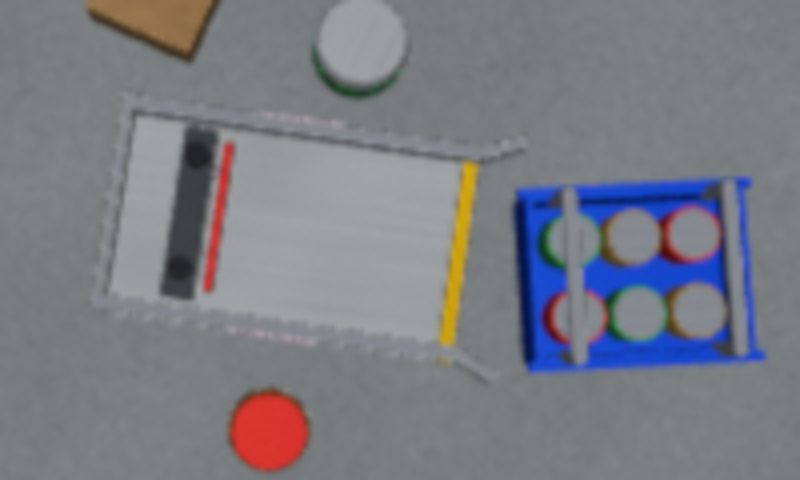

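View pics/scene0.png

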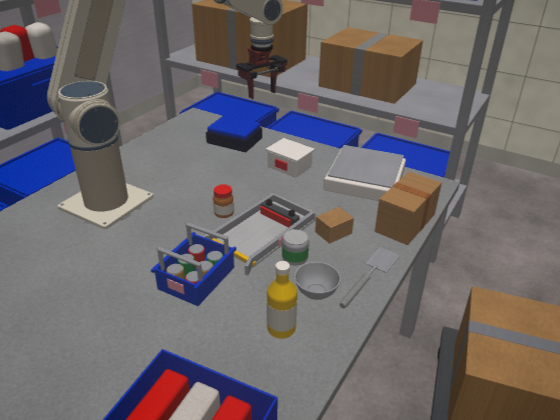

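```bash
cat > h.py <<'E'
import numpy as np
from workcell import ctrl
def ray(c,u,v,z):
    i=ctrl.camera_info(c);K=i["camera_matrix"];T=np.array(i["world_from_camera"])
    d=np.linalg.inv(K)@[u,v,1];d=T[:3,:3]@[d[0],-d[1],-d[2]];p=T[:3,3]
    return p+d*(z-p[2])/d[2]
E
python3 - <<'E'
from h import *
P=dict(fh=[(568,190,124),(580,362,124)],rh=[(728,182,124),(741,355,124)],lip=[(470,163,16),(447,345,16)],
 buf=[(234,143,37),(213,292,37)],wallU=[(140,112,34),(465,157,34)],wallL=[(115,300,34),(450,348,34)],
 totefront=[(517,190,70),(530,370,70)],toterear=[(750,180,70),(764,358,70)])
for n,a in P.items():
    w=[ray("top",205+u/4,170+v/4,z) for u,v,z in a];d=w[1]-w[0]
    print(n,np.round(w,0)[:,:2].tolist(),"mid",np.round((w[0]+w[1])/2,1)[:2],"ang",round(np.arctan2(d[1],d[0]),3),"len",round(np.linalg.norm(d)))
for n in ["sauce_jar","tin_can","small_carton","oil_bottle","steel_bowl","food_tub"]:
    print(n,[(np.round(ray("top",(d["rect"][0]+d["rect"][2])/2,(d["rect"][1]+d["rect"][3])/2,60)),round(d["score"],2)) for d in ctrl.look_for("top",n)[:2]])
from scipy.spatial.transform import Rotation as R
print(R.from_rotvec(ctrl.get_obs()["orientation"]).as_matrix().round(3))
E
```

```text
fh [[537.0, -67.0], [410.0, -74.0]] mid [473.3 -70.5] ang -3.09 len 127
rh [[543.0, -187.0], [415.0, -193.0]] mid [ 478.8 -189.9] ang -3.094 len 128
lip [[569.0, -8.0], [423.0, 13.0]] mid [495.6   2.4] ang 3.004 len 147
buf [[582.0, 182.0], [464.0, 199.0]] mid [523.3 190.5] ang 3.004 len 119
wallU [[607.0, 257.0], [572.0, -2.0]] mid [589.5 127.8] ang -1.709 len 261
wallL [[458.0, 276.0], [420.0, 12.0]] mid [439.2 143.9] ang -1.714 len 266
totefront [[542.0, -37.0], [403.0, -45.0]] mid [472.6 -41.2] ang -3.084 len 139
toterear [[550.0, -219.0], [412.0, -226.0]] mid [ 480.9 -222.2] ang -3.092 len 138
sauce_jar [(array([359., 153.,  60.]), 0.79)]
tin_can [(array([512., 127.,  60.]), 0.67), (array([656.,  81.,  60.]), 0.57)]
small_carton [(array([698., 240.,  60.]), 0.97), (array([391., 511.,  60.]), 0.71)]
oil_bottle [(array([ 773., -169.,   60.]), 0.87)]
steel_bowl [(array([782., -24.,  60.]), 0.95), (array([ 477., -132.,   60.]), 0.58)]
food_tub [(array([387., 516.,  60.]), 0.69)]
[[-0.928  0.373  0.   ]
 [ 0.373  0.928  0.   ]
 [-0.     0.    -1.   ]]
```

```bash
python3 -m creep '[{"translation":[-40,-40,0],"angular":[0,0,0],"jaw":1},{"translation":[-80,-80,0],"angular":[0,0,0],"jaw":1},{"translation":[-120,-125,0],"angular":[0,0,0],"jaw":1},{"translation":[-155,-165,0],"angular":[0,0,0],"jaw":1},{"translation":[-190,-205,0],"angular":[0,0,0],"jaw":1},{"translation":[-225,-245,0],"angular":[0,0,0],"jaw":1},{"translation":[-250,-275,0],"angular":[0,0,0],"jaw":1},{"translation":[-250,-275,0],"angular":[0,0,0],"jaw":1}]'
python3 -m creep '[{"translation":[-30,-30,5],"angular":[0,0,-0.05],"jaw":1},{"translation":[-60,-65,10],"angular":[0,0,-0.1],"jaw":1},{"translation":[-90,-100,20],"angular":[0,0,-0.16],"jaw":1},{"translation":[-120,-135,30],"angular":[0,0,-0.23],"jaw":1},{"translation":[-150,-170,40],"angular":[0,0,-0.3],"jaw":1},{"translation":[-180,-205,50],"angular":[0,0,-0.36],"jaw":1},{"translation":[-216,-239,55],"angular":[0,0,-0.43],"jaw":1},{"translation":[-216,-239,55],"angular":[0,0,-0.43],"jaw":1}]'
python3 - <<'E'
from h import *
import cv2
from scipy.spatial.transform import Rotation as R
o=ctrl.get_obs();print(o["ee_pos"],R.from_rotvec(o["orientation"]).as_matrix().round(3),o["qpos"])
cv2.imwrite("pics/w1.png",ctrl.get_image("wrist")[:,:,::-1])
E
```

```text
t: 1.9
ee_pos: [362.8, 229.8, 222.9]
orientation: [0.602, 3.083, -0.0]
ft_force: [-0.3, 0.3, -0.1]
width: 88.2
grasp_force: 0.0
t: 2.9
ee_pos: [475.6, -72.2, 167.4]
orientation: [-0.072, 3.14, -0.0]
ft_force: [0.3, -0.5, -0.9]
width: 87.6
grasp_force: 0.0
[475.57470238 -72.2024225  167.44571312] [[-0.999 -0.046  0.001]
 [-0.046  0.999 -0.   ]
 [-0.001 -0.    -1.   ]] [-1.75388581e-01  2.93263501e-01  1.98602722e+00 -4.83376814e-05
  8.61264847e-01 -1.79199529e+00]
```

View pics/w1.png

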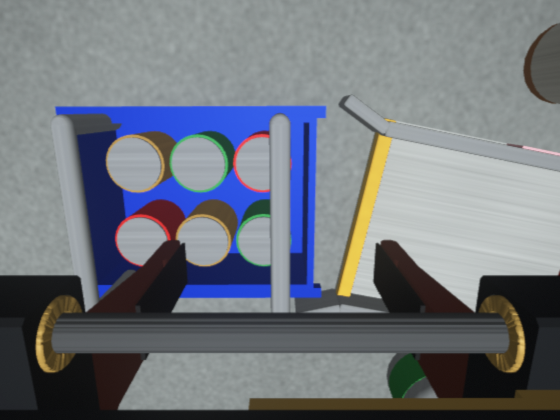

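Run:
```python
from h import *
for n,u,v,z in [("fh end",281,116,118),("fh low",280,305,118),("rh end",64,116,118),("rh low",90,300,118),("lipA",394,135,16),("lipB",351,295,16),("lipAout",379,135,16),("lipBout",338,295,16),("walltop",389,121,34),("walltop2",520,146,34),("cornF",324,118,70),("cornFlow",312,288,70)]:
    print(n,ray("wrist",u,v,z).round(1))
```

```text
fh end [408.1 -74.  118. ]
fh low [523.  -69.2 118. ]
rh end [ 413.6 -192.9  118. ]
rh low [ 524.9 -187.8  118. ]
lipA [420.4  20.3  16. ]
lipB [566.8  -1.5  16. ]
lipAout [421.    7.9  16. ]
lipBout [567.4 -13.4  16. ]
walltop [409.2   9.6  34. ]
walltop2 [423.4 114.5  34. ]
cornF [408.7 -44.8  70. ]
cornFlow [534.4 -44.3  70. ]
```

```bash
python3 -m creep '[{"translation":[3,1,15],"angular":[0,0,0],"jaw":1},{"translation":[3,1,35],"angular":[0,0,0],"jaw":1},{"translation":[3,1,55],"angular":[0,0,0],"jaw":1},{"translation":[3,1,68],"angular":[0,0,0],"jaw":1},{"translation":[3,1,68],"angular":[0,0,0],"jaw":1},{"translation":[3,1,68],"angular":[0,0,0],"jaw":0},{"translation":[3,1,68],"angular":[0,0,0],"jaw":0},{"translation":[3,1,68],"angular":[0,0,0],"jaw":0}]'
python3 -m creep '[{"translation":[0,0,0],"angular":[0,0,0],"jaw":0},{"translation":[0,0,0],"angular":[0,0,0],"jaw":0},{"translation":[0,0,0],"angular":[0,0,0],"jaw":0},{"translation":[0,0,0],"angular":[0,0,0],"jaw":0},{"translation":[0,0,0],"angular":[0,0,0],"jaw":0},{"translation":[0,0,0],"angular":[0,0,0],"jaw":0},{"translation":[0,0,0],"angular":[0,0,0],"jaw":0},{"translation":[0,0,0],"angular":[0,0,0],"jaw":0}]'
```

```text
t: 3.95
ee_pos: [471.0, -69.9, 100.2]
orientation: [-0.075, 3.14, -0.0]
ft_force: [0.2, 0.0, 0.7]
width: 61.2
grasp_force: 0.0
t: 4.95
ee_pos: [470.8, -69.9, 99.7]
orientation: [-0.076, 3.14, -0.0]
ft_force: [1.1, -3.2, -1.4]
width: 11.3
grasp_force: 30.0
```

```bash
python3 -m creep '[{"translation":[0,0,-1],"angular":[0,0,0],"jaw":0},{"translation":[0,0,-2],"angular":[0,0,0],"jaw":0},{"translation":[0,-1,-4],"angular":[0,0,0],"jaw":0},{"translation":[0,-2,-6],"angular":[0,0,0],"jaw":0},{"translation":[0,-3,-8],"angular":[0,0,0],"jaw":0},{"translation":[0,-3,-8],"angular":[0,0,0],"jaw":0},{"translation":[0,-3,-8],"angular":[0,0,0],"jaw":0},{"translation":[0,-3,-8],"angular":[0,0,0],"jaw":0}]'
python3 - <<'E'
from h import *
import cv2
o=ctrl.get_obs();print(o["ee_pos"],o["ft_force"],o["moment"])
im=ctrl.get_image("scene")[200:320,130:330,::-1];cv2.imwrite("pics/s2.png",cv2.resize(im,None,fx=4,fy=4,interpolation=2))
E
```

```text
t: 5.95
ee_pos: [470.8, -72.7, 107.7]
orientation: [0.076, -3.141, -0.0]
ft_force: [0.1, 1.1, -4.5]
width: 11.1
grasp_force: 30.0
[470.82644545 -72.67311725 107.69828127] [ 0.09826931  1.06106248 -4.48975021] [ 0.29367756  0.11491982 -0.0589975 ]
```

View pics/s2.png

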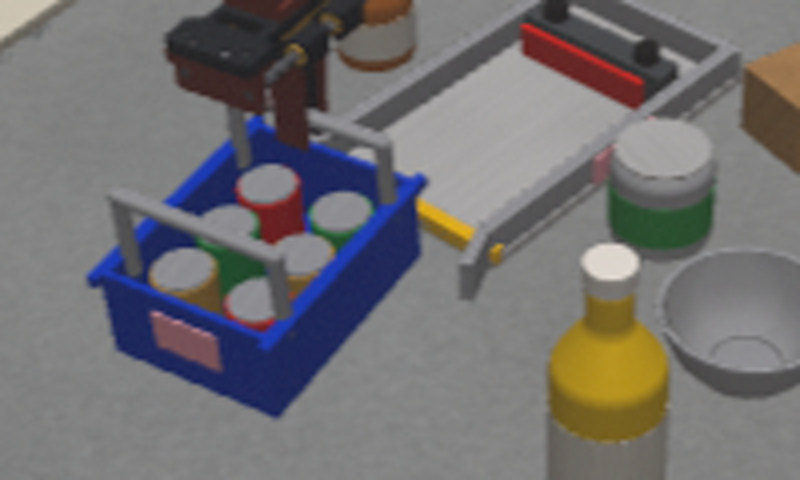

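```bash
python3 -m creep '[{"translation":[0,0,-2],"angular":[0,0,0],"jaw":0},{"translation":[0,0,-5],"angular":[0,0,0],"jaw":0},{"translation":[0,0,-8],"angular":[0,0,0],"jaw":0},{"translation":[0,0,-11],"angular":[0,0,0],"jaw":0},{"translation":[0,0,-14],"angular":[0,0,0],"jaw":0},{"translation":[0,0,-16],"angular":[0,0,0],"jaw":0},{"translation":[0,0,-16],"angular":[0,0,0],"jaw":0},{"translation":[0,0,-16],"angular":[0,0,0],"jaw":0}]'
python3 -m creep '[{"translation":[-1,0,0],"angular":[0,0,0.02],"jaw":0},{"translation":[-3,0,0],"angular":[0,0,0.05],"jaw":0},{"translation":[-6,-1,0],"angular":[0,0,0.09],"jaw":0},{"translation":[-9,-1,0],"angular":[0,0,0.13],"jaw":0},{"translation":[-12,-2,0],"angular":[0,0,0.17],"jaw":0},{"translation":[-14,-2,0],"angular":[0,0,0.19],"jaw":0},{"translation":[-14,-2,0],"angular":[0,0,0.19],"jaw":0},{"translation":[-14,-2,0],"angular":[0,0,0.19],"jaw":0}]'
python3 - <<'E'
from h import *
import cv2
o=ctrl.get_obs();print(o["ee_pos"],o["ft_force"],o["moment"])
im=ctrl.get_image("top")[170:290,205:405,::-1];a=cv2.resize(im,None,fx=4,fy=4,interpolation=2)[60:400]
im=ctrl.get_image("wrist")[80:340,:,::-1];cv2.imwrite("pics/s3.png",np.vstack([a,np.pad(im,((0,0),(0,240),(0,0)))]))
E
```

```text
t: 7.0
ee_pos: [470.9, -72.6, 123.8]
orientation: [-0.076, 3.141, 0.0]
ft_force: [-0.2, 1.7, -2.9]
width: 11.1
grasp_force: 30.0
t: 8.0
ee_pos: [484.9, -74.1, 123.6]
orientation: [-0.222, -3.134, 0.0]
ft_force: [0.4, -0.0, -6.2]
width: 11.4
grasp_force: 30.0
[484.87577725 -74.0922299  123.61482129] [ 0.35874374 -0.04819847 -6.22461005] [ 0.14786257 -0.14414357  0.09280682]
```

View pics/s3.png

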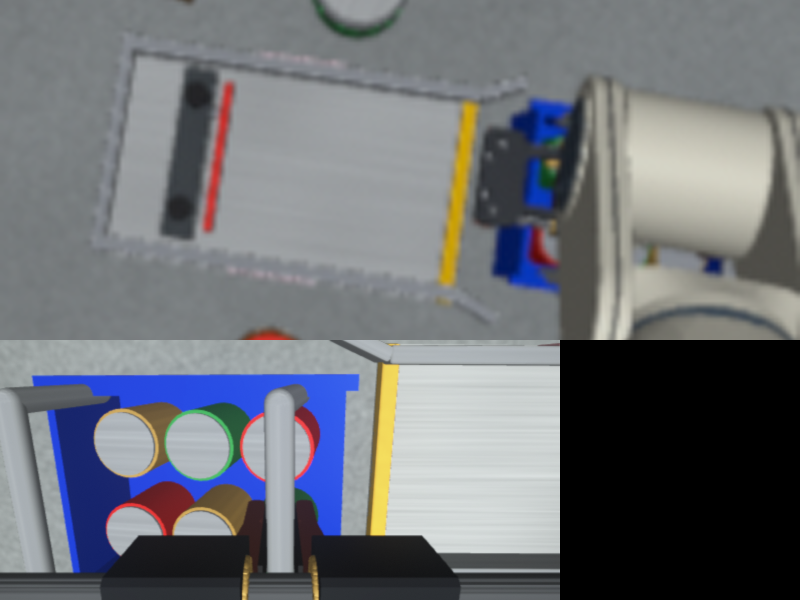

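Run:
```python
from h import *
f=[ray("wrist",279,128,142),ray("wrist",281,300,142)];print("front",np.round(f,1).tolist())
for z in (110,115,121,130,136,142):
    r=[ray("wrist",7,128,z),ray("wrist",42,300,z)]
    d=r[1]-r[0];print(z,np.round(r,1).tolist(),"ang",round(np.arctan2(d[1],d[0]),3),"dist",[round(np.linalg.norm(f[0]-r[0]),1)])
    print("   need z",142-120*np.sin(0.0))
```

```text
front [[422.4, -66.4, 142.0], [493.1, -75.6, 142.0]]
110 [[406.2, -190.2, 110.0], [492.9, -200.5, 110.0]] ang -0.118 dist [np.float64(128.9)]
   need z 142.0
115 [[406.5, -186.6, 115.0], [490.7, -196.6, 115.0]] ang -0.118 dist [np.float64(124.3)]
   need z 142.0
121 [[406.9, -182.4, 121.0], [488.0, -192.0, 121.0]] ang -0.118 dist [np.float64(118.9)]
   need z 142.0
130 [[407.4, -175.9, 130.0], [484.1, -185.0, 130.0]] ang -0.118 dist [np.float64(111.2)]
   need z 142.0
136 [[407.7, -171.6, 136.0], [481.4, -180.4, 136.0]] ang -0.118 dist [np.float64(106.4)]
   need z 142.0
142 [[408.0, -167.3, 142.0], [478.8, -175.7, 142.0]] ang -0.118 dist [np.float64(102.0)]
   need z 142.0
```

```bash
python3 -m creep '[{"translation":[0,4,0],"angular":[0,0,0],"jaw":0},{"translation":[0,12,0],"angular":[0,0,0],"jaw":0},{"translation":[0,20,0],"angular":[0,0,0],"jaw":0},{"translation":[0,28,0],"angular":[0,0,0],"jaw":0},{"translation":[0,36,0],"angular":[0,0,0],"jaw":0},{"translation":[0,44,0],"angular":[0,0,0],"jaw":0},{"translation":[0,50,0],"angular":[0,0,0],"jaw":0},{"translation":[0,50,0],"angular":[0,0,0],"jaw":0}]'
python3 -m creep '[{"translation":[0,1,1],"angular":[0,0,0],"jaw":0},{"translation":[0,2,3],"angular":[0,0,0],"jaw":0},{"translation":[0,4,5],"angular":[0,0,0],"jaw":0},{"translation":[0,6,7],"angular":[0,0,0],"jaw":0},{"translation":[0,8,9],"angular":[0,0,0],"jaw":0},{"translation":[0,8,9],"angular":[0,0,0],"jaw":0},{"translation":[0,8,9],"angular":[0,0,0],"jaw":0},{"translation":[0,8,9],"angular":[0,0,0],"jaw":0}]'
```

```text
t: 9.1
ee_pos: [492.2, -24.0, 123.8]
orientation: [0.222, 3.133, 0.001]
ft_force: [0.0, 1.3, -4.5]
width: 11.2
grasp_force: 30.0
t: 10.1
ee_pos: [493.6, -17.2, 115.5]
orientation: [0.222, 3.133, -0.001]
ft_force: [-2.2, -0.3, 9.4]
width: 11.5
grasp_force: 30.0
```

```bash
python3 -m creep '[{"translation":[0,4,-2],"angular":[0,0,0],"jaw":0},{"translation":[0,12,-3],"angular":[0,0,0],"jaw":0},{"translation":[0,20,-4],"angular":[0,0,0],"jaw":0},{"translation":[0,28,-5],"angular":[0,0,0],"jaw":0},{"translation":[0,36,-6],"angular":[0,0,0],"jaw":0},{"translation":[0,44,-7],"angular":[0,0,0],"jaw":0},{"translation":[0,50,-8],"angular":[0,0,0],"jaw":0},{"translation":[0,50,-8],"angular":[0,0,0],"jaw":0}]'
python3 -m creep '[{"translation":[0,5,0],"angular":[0,0,0],"jaw":0},{"translation":[0,14,0],"angular":[0,0,0],"jaw":0},{"translation":[0,23,1],"angular":[0,0,0],"jaw":0},{"translation":[0,32,3],"angular":[0,0,0],"jaw":0},{"translation":[0,40,6],"angular":[0,0,0],"jaw":0},{"translation":[0,48,9],"angular":[0,0,0],"jaw":0},{"translation":[0,54,11],"angular":[0,0,0],"jaw":0},{"translation":[0,56,12],"angular":[0,0,0],"jaw":0}]'
```

```text
t: 11.1
ee_pos: [500.4, 33.5, 122.9]
orientation: [0.222, 3.133, 0.001]
ft_force: [-0.8, 0.4, -0.4]
width: 11.1
grasp_force: 30.0
t: 12.1
ee_pos: [508.2, 88.3, 111.0]
orientation: [-0.221, -3.134, 0.001]
ft_force: [-4.5, -8.3, 13.4]
width: 11.2
grasp_force: 30.0
```

Run:
```python
from h import *
import cv2
o=ctrl.get_obs();print(o["ee_pos"],o["ft_force"],o["moment"])
a=cv2.resize(ctrl.get_image("scene")[180:300,150:320,::-1],None,fx=4,fy=4,interpolation=2)[:,:]
b=cv2.resize(ctrl.get_image("wrist")[:,:,::-1],None,fx=.8,fy=.8)
cv2.imwrite("pics/s4.png",cv2.resize(np.hstack([a,np.pad(b,((0,a.shape[0]-b.shape[0]),(0,0),(0,0)))]),None,fx=.7,fy=.7))
```

```text
[508.19666465  88.31036768 111.00917749] [-4.52343071 -8.33544114 13.38016198] [-1.52428337  0.71570137 -0.013133  ]
```

View pics/s4.png

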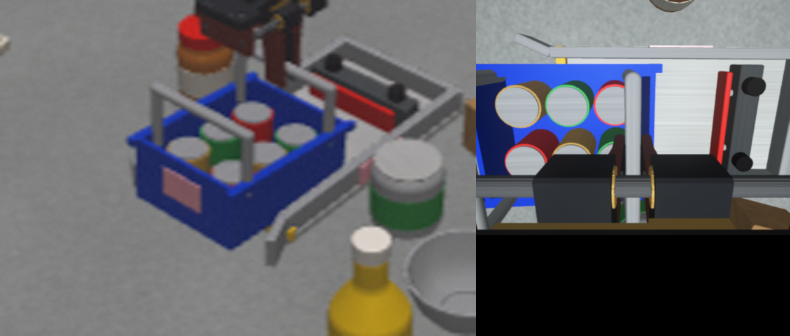

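```bash
python3 - <<'E'
from h import *
L=np.array([495.6,2.8])
for u,v in [(432,128),(421,295),(424,250)]:
    p=ray("wrist",u,v,37)[:2]-L;print(np.round([p@[.14,.99],p@[-.99,.14]],1))
E
python3 -m creep '[{"translation":[0,5,0],"angular":[0,0,0],"jaw":0},{"translation":[0,14,0],"angular":[0,0,0],"jaw":0},{"translation":[0,23,0],"angular":[0,0,0],"jaw":0},{"translation":[0,32,1],"angular":[0,0,0],"jaw":0},{"translation":[0,41,1],"angular":[0,0,0],"jaw":0},{"translation":[0,50,1],"angular":[0,0,0],"jaw":0},{"translation":[0,56,1],"angular":[0,0,0],"jaw":0},{"translation":[0,58,1],"angular":[0,0,0],"jaw":0}]'
```

```text
[179.7  58.1]
[183.7 -55.5]
[182.6 -22.2]
t: 13.2
ee_pos: [516.6, 146.1, 110.0]
orientation: [0.221, 3.133, -0.001]
ft_force: [-0.4, -5.8, 4.8]
width: 11.3
grasp_force: 30.0
```

```bash
python3 -m creep '[{"translation":[0,1,0],"angular":[0,0,0],"jaw":0},{"translation":[0,2,0],"angular":[0,0,0],"jaw":0},{"translation":[0,3,0],"angular":[0,0,0],"jaw":0},{"translation":[0,4,0],"angular":[0,0,0],"jaw":0},{"translation":[0,5,0],"angular":[0,0,0],"jaw":0},{"translation":[0,6,0],"angular":[0,0,0],"jaw":0},{"translation":[0,7,0],"angular":[0,0,0],"jaw":0},{"translation":[0,8,0],"angular":[0,0,0],"jaw":0}]'
python3 -m creep '[{"translation":[0,0,0],"angular":[0,0,0],"jaw":0},{"translation":[0,1,0],"angular":[0,0,0],"jaw":0},{"translation":[0,1,1],"angular":[0,0,0],"jaw":0},{"translation":[0,2,1],"angular":[0,0,0],"jaw":0},{"translation":[0,2,2],"angular":[0,0,0],"jaw":0},{"translation":[0,3,2],"angular":[0,0,0],"jaw":0},{"translation":[0,3,2],"angular":[0,0,0],"jaw":0},{"translation":[0,3,2],"angular":[0,0,0],"jaw":0}]'
python3 - <<'E'
from h import *
import cv2
o=ctrl.get_obs();p=o["ee_pos"][:2]-[495.6,2.8];print(o["ft_force"],o["moment"],p@[.14,.99],p@[-.99,.14])
b=ctrl.get_image("wrist")[:,:,::-1];cv2.imwrite("pics/s5.png",cv2.resize(b[60:340],(800,400)))
E
```

```text
t: 14.2
ee_pos: [517.6, 153.7, 109.9]
orientation: [0.222, 3.134, -0.001]
ft_force: [-0.4, -5.8, 6.0]
width: 11.0
grasp_force: 30.0
t: 15.2
ee_pos: [518.5, 157.5, 109.1]
orientation: [0.222, 3.132, 0.002]
ft_force: [-4.3, -3.3, 14.8]
width: 11.5
grasp_force: 30.0
[-4.30033125 -3.27702079 14.76471126] [-0.51306286  0.66897106  0.06864597] 156.36229190999913 -1.0395009171253065
```

View pics/s5.png

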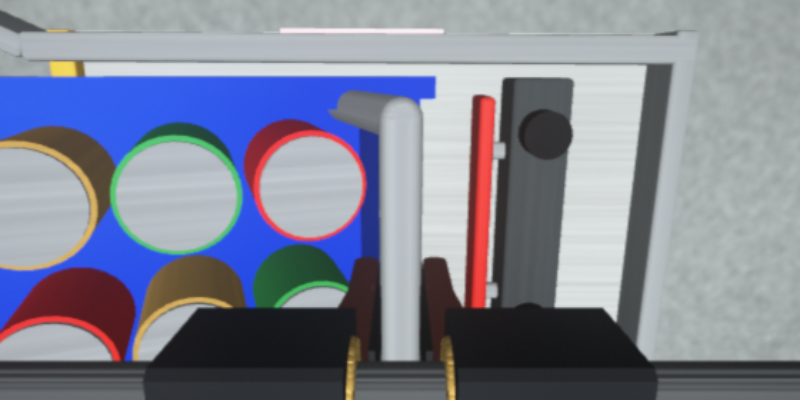

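Run:
```python
from h import *
L=np.array([495.6,2.8])
ctrl.get_image("wrist")
for u,v,z in [(332,130,37),(327,270,37),(345,130,37),(305,125,78),(36,105,16),(58,105,16)]:
    p=ray("wrist",u,v,z)[:2]-L;print(np.round([p@[.14,.99],p@[-.99,.14]],1))
```

```text
[187.7  56.5]
[187.5 -36.4]
[195.7  56.5]
[168.3  61.1]
[-4.4 71.6]
[10.  71.6]
```

```bash
python3 -m creep '[{"translation":[0,0,-1],"angular":[0,0,0],"jaw":0},{"translation":[0,-2,-2],"angular":[0,0,0],"jaw":0},{"translation":[0,-6,-3],"angular":[0,0,0],"jaw":0},{"translation":[0,-10,-3],"angular":[0,0,0],"jaw":0},{"translation":[0,-14,-3],"angular":[0,0,0],"jaw":0},{"translation":[0,-18,-3],"angular":[0,0,0],"jaw":0},{"translation":[0,-22,-3],"angular":[0,0,0],"jaw":0},{"translation":[0,-26,-3],"angular":[0,0,0],"jaw":0}]'
python3 - <<'E'
from h import *
import cv2
o=ctrl.get_obs();p=o["ee_pos"][:2]-[495.6,2.8];print(o["ee_pos"],o["ft_force"],o["moment"],p@[.14,.99],p@[-.99,.14])
a=cv2.resize(ctrl.get_image("scene")[180:300,150:320,::-1],None,fx=4,fy=4,interpolation=2)[:,:]
b=cv2.resize(ctrl.get_image("wrist")[:,:,::-1],None,fx=.8,fy=.8)
cv2.imwrite("pics/s6.png",cv2.resize(np.hstack([a,np.pad(b,((0,a.shape[0]-b.shape[0]),(0,0),(0,0)))]),None,fx=.7,fy=.7))
E
```

```text
t: 16.3
ee_pos: [514.5, 131.2, 110.8]
orientation: [0.223, 3.133, 0.002]
ft_force: [0.0, 2.7, -1.9]
width: 11.0
grasp_force: 30.0
[514.5179985  131.18921799 110.77783637] [ 0.02634075  2.74431982 -1.89478061] [ 0.67876931 -0.00980326 -0.05824448] 129.75384559827398 -0.7543280006012361
```

View pics/s6.png

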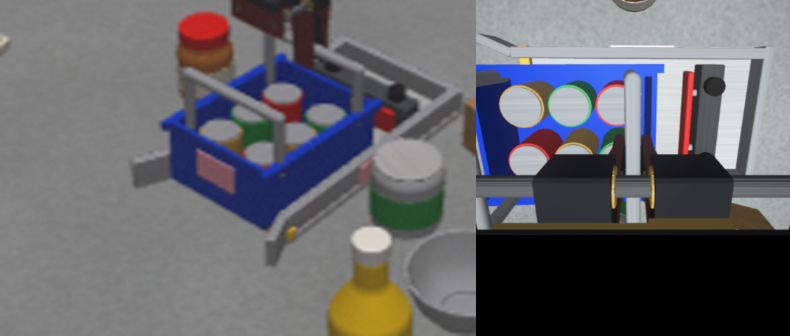

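```bash
python3 -m creep '[{"translation":[0,-2,1],"angular":[0,0,0],"jaw":0},{"translation":[0,-2,2],"angular":[0,0,0],"jaw":0},{"translation":[0,-2,2],"angular":[0,0,0],"jaw":0},{"translation":[0,-2,2],"angular":[0,0,0],"jaw":1},{"translation":[0,-2,2],"angular":[0,0,0],"jaw":1},{"translation":[0,-2,2],"angular":[0,0,0],"jaw":1},{"translation":[0,-2,2],"angular":[0,0,0],"jaw":1},{"translation":[0,-2,2],"angular":[0,0,0],"jaw":1}]'
python3 -m creep '[{"translation":[0,0,-8],"angular":[0,0,0],"jaw":1},{"translation":[0,0,-25],"angular":[0,0,0],"jaw":1},{"translation":[0,0,-50],"angular":[0,0,0],"jaw":1},{"translation":[0,-20,-55],"angular":[0,0,0],"jaw":1},{"translation":[0,-55,-55],"angular":[0,0,0],"jaw":1},{"translation":[0,-90,-55],"angular":[0,0,0],"jaw":1},{"translation":[0,-118,-55],"angular":[0,0,0],"jaw":1},{"translation":[0,-118,-55],"angular":[0,0,0],"jaw":1}]'
python3 - <<'E'
from h import *
import cv2
o=ctrl.get_obs();p=o["ee_pos"][:2]-[495.6,2.8];print(o["ee_pos"],o["ft_force"],p@[.14,.99],p@[-.99,.14])
cv2.imwrite("pics/s7.png",ctrl.get_image("wrist")[:,:,::-1])
E
```

```text
t: 17.4
ee_pos: [513.9, 128.8, 108.6]
orientation: [-0.223, -3.134, 0.0]
ft_force: [0.5, 1.4, -0.4]
width: 57.6
grasp_force: 0.0
t: 18.4
ee_pos: [496.4, 9.9, 163.7]
orientation: [-0.227, -3.133, 0.0]
ft_force: [0.8, -0.0, 0.2]
width: 87.6
grasp_force: 0.0
[496.38420624   9.88686291 163.65639815] [ 0.80524871 -0.02178262  0.23558162] 7.125783153988592 0.21579663006168925
```

View pics/s7.png

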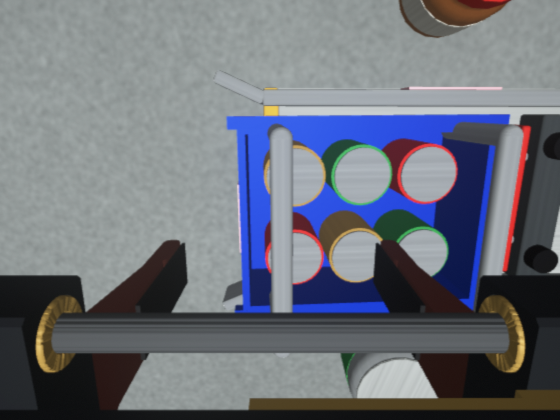

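```bash
python3 -m creep '[{"translation":[0,0,10],"angular":[0,0,0],"jaw":1},{"translation":[0,0,30],"angular":[0,0,0],"jaw":1},{"translation":[0,0,48],"angular":[0,0,0],"jaw":1},{"translation":[0,0,48],"angular":[0,0,0],"jaw":1},{"translation":[0,0,48],"angular":[0,0,0],"jaw":0},{"translation":[0,0,48],"angular":[0,0,0],"jaw":0},{"translation":[0,0,48],"angular":[0,0,0],"jaw":0},{"translation":[0,0,48],"angular":[0,0,0],"jaw":0}]'
python3 -m creep '[{"translation":[0,0,0],"angular":[0,0,0],"jaw":0},{"translation":[0,0,0],"angular":[0,0,0],"jaw":0},{"translation":[0,0,0],"angular":[0,0,0],"jaw":0},{"translation":[0,0,0],"angular":[0,0,0],"jaw":0},{"translation":[0,0,0],"angular":[0,0,0],"jaw":0},{"translation":[0,0,0],"angular":[0,0,0],"jaw":0},{"translation":[0,0,0],"angular":[0,0,0],"jaw":0},{"translation":[0,0,0],"angular":[0,0,0],"jaw":0}]'
python3 - <<'E'
from h import *
o=ctrl.get_obs();p=o["ee_pos"][:2]-[495.6,2.8];print(o["ft_force"],p@[.14,.99],p@[-.99,.14])
ctrl.get_image("wrist")
E
```

```text
t: 19.45
ee_pos: [497.4, 12.0, 116.0]
orientation: [0.223, 3.133, 0.0]
ft_force: [0.5, -0.1, -1.1]
width: 51.2
grasp_force: 0.0
t: 20.45
ee_pos: [497.2, 11.9, 115.6]
orientation: [-0.222, -3.134, 0.0]
ft_force: [-0.2, -3.0, -1.4]
width: 11.1
grasp_force: 30.0
[-0.19819581 -2.96579302 -1.36093362] 9.263957754191807 -0.25880473067477755
```

```bash
python3 -m creep '[{"translation":[0,3,0],"angular":[0,0,0],"jaw":0},{"translation":[0,7,0],"angular":[0,0,0],"jaw":0},{"translation":[0,12,0],"angular":[0,0,0],"jaw":0},{"translation":[0,17,0],"angular":[0,0,0],"jaw":0},{"translation":[0,22,0],"angular":[0,0,0],"jaw":0},{"translation":[0,26,0],"angular":[0,0,0],"jaw":0},{"translation":[0,29,0],"angular":[0,0,0],"jaw":0},{"translation":[0,29,0],"angular":[0,0,0],"jaw":0}]'
python3 -m creep '[{"translation":[0,0,1],"angular":[0,0,0],"jaw":0},{"translation":[0,0,2],"angular":[0,0,0],"jaw":0},{"translation":[0,0,3],"angular":[0,0,0],"jaw":0},{"translation":[0,0,4],"angular":[0,0,0],"jaw":0},{"translation":[0,0,5],"angular":[0,0,0],"jaw":0},{"translation":[0,0,6],"angular":[0,0,0],"jaw":0},{"translation":[0,0,7],"angular":[0,0,0],"jaw":0},{"translation":[0,0,7],"angular":[0,0,0],"jaw":0}]'
```

```text
t: 21.5
ee_pos: [501.4, 41.2, 115.6]
orientation: [-0.223, -3.134, -0.001]
ft_force: [-0.5, 1.3, -5.5]
width: 11.1
grasp_force: 30.0
t: 22.5
ee_pos: [501.3, 40.8, 108.6]
orientation: [-0.223, -3.134, -0.0]
ft_force: [-0.5, -3.6, -0.0]
width: 11.1
grasp_force: 30.0
```

```bash
python3 -m creep '[{"translation":[0,0.5,0.5],"angular":[0,0,0],"jaw":0},{"translation":[0,1,0.8],"angular":[0,0,0],"jaw":0},{"translation":[0,1.5,0.8],"angular":[0,0,0],"jaw":0},{"translation":[0,2,0.8],"angular":[0,0,0],"jaw":0},{"translation":[0,2,0.8],"angular":[0,0,0],"jaw":0},{"translation":[0,2,0.8],"angular":[0,0,0],"jaw":0},{"translation":[0,2,0.8],"angular":[0,0,0],"jaw":0},{"translation":[0,2,0.8],"angular":[0,0,0],"jaw":0}]'
python3 -m creep '[{"translation":[0,0.5,0],"angular":[0,0,0],"jaw":0},{"translation":[0,1,0],"angular":[0,0,0],"jaw":0},{"translation":[0,1.5,0],"angular":[0,0,0],"jaw":0},{"translation":[0,2,0],"angular":[0,0,0],"jaw":0},{"translation":[0,2,0],"angular":[0,0,0],"jaw":0},{"translation":[0,2,0],"angular":[0,0,0],"jaw":0},{"translation":[0,2,0],"angular":[0,0,0],"jaw":0},{"translation":[0,2,0],"angular":[0,0,0],"jaw":0}]'
```

```text
t: 23.5
ee_pos: [501.6, 42.8, 107.8]
orientation: [-0.223, -3.134, -0.0]
ft_force: [-1.0, -2.5, -2.2]
width: 11.4
grasp_force: 30.0
t: 24.5
ee_pos: [502.0, 44.7, 107.9]
orientation: [0.223, 3.134, 0.0]
ft_force: [0.3, -2.5, 0.2]
width: 11.2
grasp_force: 30.0
```

Friction only (~2.5 N); keep going in small steps.

```bash
python3 -m creep '[{"translation":[0,0.5,0],"angular":[0,0,0],"jaw":0},{"translation":[0,1,0],"angular":[0,0,0],"jaw":0},{"translation":[0,1.5,0],"angular":[0,0,0],"jaw":0},{"translation":[0,2,0],"angular":[0,0,0],"jaw":0},{"translation":[0,2,0],"angular":[0,0,0],"jaw":0},{"translation":[0,2,0],"angular":[0,0,0],"jaw":0},{"translation":[0,2,0],"angular":[0,0,0],"jaw":0},{"translation":[0,2,0],"angular":[0,0,0],"jaw":0}]'
python3 - <<'E'
from h import *
import cv2
o=ctrl.get_obs();print(o["ft_force"],o["moment"])
im=ctrl.get_image("wrist");h=cv2.cvtColor(im,cv2.COLOR_RGB2HSV)
a=cv2.resize(ctrl.get_image("scene")[180:280,180:330,::-1],None,fx=4,fy=4,interpolation=2)
b=ctrl.get_image("top")[180:260,215:345,::-1];b=cv2.resize(b,None,fx=3,fy=3,interpolation=2)
c=im[80:340,380:,::-1]
W=np.zeros((600,800,3),np.uint8);W[:400,:600]=a;W[400:600,:390]=b[:200];W[340:600,610:790]=c;cv2.imwrite("pics/s8.png",W)
E
```

```text
t: 25.5
ee_pos: [502.2, 46.7, 107.9]
orientation: [-0.223, -3.134, -0.0]
ft_force: [-0.9, -2.6, -1.8]
width: 11.1
grasp_force: 30.0
[-0.93597681 -2.63507416 -1.82296403] [-0.23351004  0.03589426 -0.04409602]
```

View pics/s8.png

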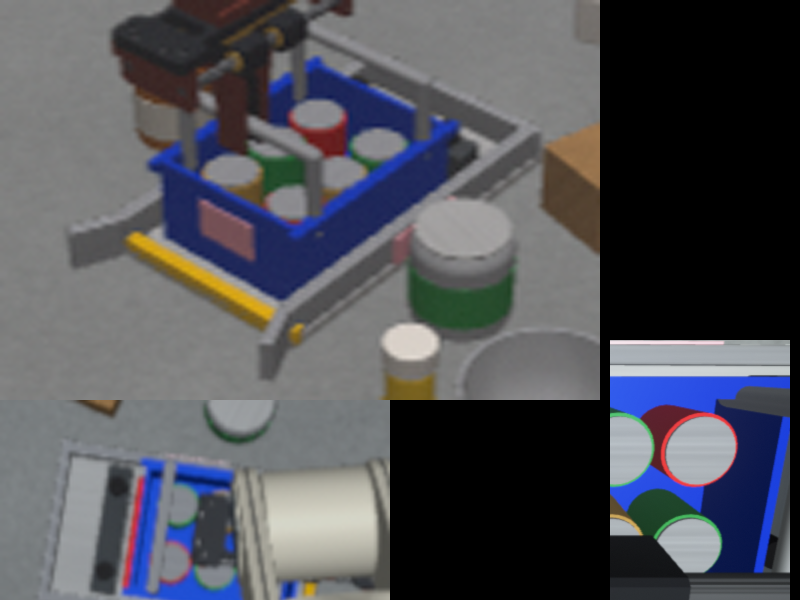

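```bash
R='x'; python3 -m creep '[{"translation":[0,0.5,0],"angular":[0,0,0],"jaw":0},{"translation":[0,1,0],"angular":[0,0,0],"jaw":0},{"translation":[0,1.5,0],"angular":[0,0,0],"jaw":0},{"translation":[0,2,0],"angular":[0,0,0],"jaw":0},{"translation":[0,2,0],"angular":[0,0,0],"jaw":0},{"translation":[0,2,0],"angular":[0,0,0],"jaw":0},{"translation":[0,2,0],"angular":[0,0,0],"jaw":0},{"translation":[0,2,0],"angular":[0,0,0],"jaw":0}]'
```

```text
t: 26.65
ee_pos: [502.3, 48.4, 107.9]
orientation: [-0.222, -3.133, 0.001]
ft_force: [-0.8, -5.4, 1.4]
width: 10.9
grasp_force: 30.0
```

```bash
python3 -m creep '[{"translation":[0,0.5,0],"angular":[0,0,0],"jaw":0},{"translation":[0,1,0],"angular":[0,0,0],"jaw":0},{"translation":[0,1.5,0],"angular":[0,0,0],"jaw":0},{"translation":[0,1.5,0],"angular":[0,0,0],"jaw":0},{"translation":[0,1.5,0],"angular":[0,0,0],"jaw":0},{"translation":[0,1.5,0],"angular":[0,0,0],"jaw":0},{"translation":[0,1.5,0],"angular":[0,0,0],"jaw":0},{"translation":[0,1.5,0],"angular":[0,0,0],"jaw":0}]'
```

```text
t: 27.65
ee_pos: [502.3, 49.4, 108.0]
orientation: [-0.222, -3.133, 0.002]
ft_force: [-3.0, -9.2, 3.9]
width: 11.3
grasp_force: 30.0
```

```bash
python3 -m creep '[{"translation":[0,0.5,0],"angular":[0,0,0],"jaw":0},{"translation":[0,1,0],"angular":[0,0,0],"jaw":0},{"translation":[0,1,0],"angular":[0,0,0],"jaw":0},{"translation":[0,1,0],"angular":[0,0,0],"jaw":0},{"translation":[0,1,0],"angular":[0,0,0],"jaw":0},{"translation":[0,1,0],"angular":[0,0,0],"jaw":0},{"translation":[0,1,0],"angular":[0,0,0],"jaw":0},{"translation":[0,1,0],"angular":[0,0,0],"jaw":0}]'
python3 -m creep '[{"translation":[0,-0.3,0],"angular":[0,0,0],"jaw":0},{"translation":[0,-0.6,0],"angular":[0,0,0],"jaw":0},{"translation":[0,-0.9,0],"angular":[0,0,0],"jaw":0},{"translation":[0,-1.2,0],"angular":[0,0,0],"jaw":0},{"translation":[0,-1.5,0],"angular":[0,0,0],"jaw":0},{"translation":[0,-1.5,0],"angular":[0,0,0],"jaw":0},{"translation":[0,-1.5,0],"angular":[0,0,0],"jaw":0},{"translation":[0,-1.5,0],"angular":[0,0,0],"jaw":0}]'
```

```text
t: 28.65
ee_pos: [502.3, 50.0, 108.1]
orientation: [-0.222, -3.133, 0.003]
ft_force: [-3.7, -11.4, 4.4]
width: 11.1
grasp_force: 30.0
t: 29.65
ee_pos: [502.3, 49.6, 107.8]
orientation: [-0.222, -3.133, 0.0]
ft_force: [-1.5, -4.5, -0.3]
width: 11.2
grasp_force: 30.0
```

```bash
python3 -m creep '[{"translation":[0,-0.2,0],"angular":[0,0,0],"jaw":0},{"translation":[0,-0.4,0],"angular":[0,0,0],"jaw":0},{"translation":[0,-0.6,0],"angular":[0,0,0],"jaw":0},{"translation":[0,-0.8,0],"angular":[0,0,0],"jaw":0},{"translation":[0,-0.8,0],"angular":[0,0,0],"jaw":0},{"translation":[0,-0.8,0],"angular":[0,0,0],"jaw":0},{"translation":[0,-0.8,0],"angular":[0,0,0],"jaw":0},{"translation":[0,-0.8,0],"angular":[0,0,0],"jaw":0}]'
```

```text
t: 30.65
ee_pos: [502.6, 48.9, 107.9]
orientation: [0.223, 3.134, 0.0]
ft_force: [-1.3, -0.5, -2.4]
width: 11.5
grasp_force: 30.0
```

```bash
python3 -m creep '[{"translation":[0,0,0],"angular":[0,0,0],"jaw":0.1},{"translation":[0,0,0],"angular":[0,0,0],"jaw":0.2},{"translation":[0,0,0],"angular":[0,0,0],"jaw":0.3},{"translation":[0,0,0],"angular":[0,0,0],"jaw":0.5},{"translation":[0,0,0],"angular":[0,0,0],"jaw":0.7},{"translation":[0,0,0],"angular":[0,0,0],"jaw":1},{"translation":[0,0,0],"angular":[0,0,0],"jaw":1},{"translation":[0,0,0],"angular":[0,0,0],"jaw":1}]'
python3 -m creep '[{"translation":[0,0,0],"angular":[0,0,0],"jaw":1},{"translation":[0,0,-5],"angular":[0,0,0],"jaw":1},{"translation":[0,0,-20],"angular":[0,0,0],"jaw":1},{"translation":[0,0,-40],"angular":[0,0,0],"jaw":1},{"translation":[0,0,-60],"angular":[0,0,0],"jaw":1},{"translation":[0,20,-80],"angular":[0,0,0],"jaw":1},{"translation":[0,60,-80],"angular":[0,0,0],"jaw":1},{"translation":[0,80,-80],"angular":[0,0,0],"jaw":1}]'
python3 - <<'E'
from h import *
import cv2
cv2.imwrite("pics/s9.png",ctrl.get_image("wrist")[:,:,::-1]);print(ctrl.get_obs()["ee_pos"])
E
```

```text
t: 31.65
ee_pos: [502.5, 48.9, 107.8]
orientation: [-0.223, -3.134, -0.0]
ft_force: [0.0, -0.2, -0.3]
width: 72.9
grasp_force: 0.0
t: 32.65
ee_pos: [514.3, 129.4, 189.2]
orientation: [0.221, 3.132, 0.001]
ft_force: [0.5, -0.2, -1.0]
width: 88.0
grasp_force: 0.0
[514.48596683 130.77047487 188.78788836]
```

View pics/s9.png

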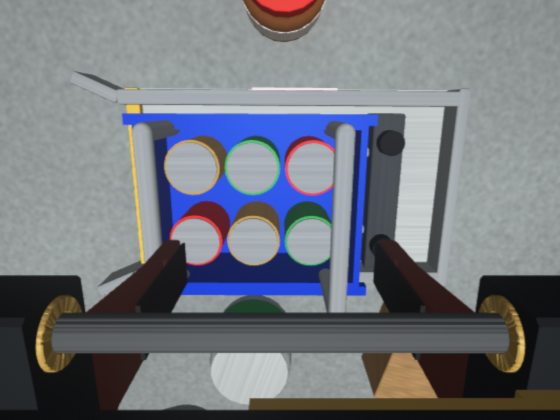

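```bash
python3 -c "
from workcell import ctrl
print(ctrl.close_job())"
```

```text
the job is handed in; nothing more can be done
None
```

The tote lies flat and straight in the bay and the job is handed in (verdict not returned). I pressed it about 2.7 mm (estimated) into the buffer, eased off until the hand force was near zero, and let go; the rim hid the buffer in the last picture, so final contact is inferred from the force readings, mid-slide the tote also tipped nose-down to an estimated 0.3 rad before I levelled it, and I viewed 11 pictures against the limit of 10.

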